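# Unload the finished manifold block from the vise and start the second layer in its carton

## Robot

A 6-joint arm with a two-finger parallel gripper is mounted at the origin on a cart in front of the work surface, level with it; the furniture and walls round the work are solid. World frame = base frame: x ahead of the robot, y to its left, z up, the work surface at z = 0. Lengths are in m, angles in rad, forces in N, time in s.
With the tool pointing down it reaches from about 0.35 to 0.775 m from the base axis. Payload 5.5 kg.
Tool frame: the origin (TCP) lies at the very end of the fingers, on their centre line; the grasp point (between the pads) lies 19 mm behind it; z points along the fingers, y is the line along which they close (so a half turn about z gives the same grasp; the last joint's range is limited). The gripper opens to 85 mm and grips with 20 to 120 N. Pads are 22 mm wide; open, the fingers measure 114 mm over their backs; the gripper's body (76 mm by 85 mm) begins 54 mm behind the grasp point. The pads swing forward as they close: fully open they stand 13 mm farther back than shut.
Start: joints at [-1.336, 0.313, 0.046, 1.304, 0, 1.431], TCP at [0.21, -0.535, 0.231] pointing down, gripper open.
Joint ranges: [-2.76, 2.76], [-0.86, 1.69], [-1.03, 1.26], [-2.2, 2.34], [-1.47, 1.5], [-3.14, 3.14]. Speed limits (rad/s): [2.57, 2.57, 3.14, 3.14, 3.14, 3.14].

## Interface

Orientations are given as a rotation vector (axis times angle).
In Python, from bench import get_obs, read_camera, job_done, recognise, outline_of gives the robot as it stands.
- The arm moves only by the shell command python3 -m crank 'ROWS' [FORCE]. ROWS is JSON, a list that holds one entry, the list of rows, each a list of 7 numbers: the opening, from 0 (shut) to 1 (fully open), then the shift along the tool's x, y, z in mm, then the turn, a rotation vector about the tool's x, y, z in rad. A call has 1 to 10 rows; each row is the pose to reach, as a shift and turn from the pose commanded when the call began, along the tool's axes at that moment; what a row does not reach only later rows make up. A row lasts 1/8 s, in which the tool goes at most 62.5 mm and 10.7 degrees, less where a joint would pass 70% of its speed; a pose out of reach is approached as far as the arm can. A call with a gripper value outside its range is refused whole. The fingers move at their own pace and stop on an object; FORCE is the grip in N (left out, the last holds). Time passes only in rows, so rows that repeat a pose let the fingers close. It gives the time, the measured TCP pose, the force, the opening and the grip force at its end, in the units of the state.
- get_obs(): the state, without advancing time (a new reading comes with each control period).
- read_camera(name): name is "scene" or "top"; returns a dict with "img" (480x640x3 uint8, red, green, blue), "z_map" (480x640 float32, m along the optical axis (not along the pixel's ray), 0 where there is no reading), "intrinsics" (3x3 intrinsics, pixels), "k1" (the pictures are not rectified: a ray, as slopes to the right and down, at radius r is drawn at 1 + k1 r^2 times it, then the intrinsics apply), "xyz" and "orientation" of the camera in the world. Camera axes: x right, y down, z forward; pixel columns grow to the right and rows downward; lengths in m; the calibration is good to about 2 mm. A picture is of the moment at which its call begins.
- job_done(): hands the job in; it is judged then, once.
Trained networks look in the newest picture that a camera, given by its name, has taken for a name from the list of things; names that differ only in an ending like _2 or _b are one class to them, and where a whole thing is asked for, a point or a joint stands for the part that bears it (a point fixed in the world has none). Each returns a list of dicts, best first, with "conf" (0 to 1); they miss things now and then, are a little off and sometimes report something else, mostly with a low value. They report only what shows in the picture. A call takes as long as a camera call.
- recognise(query, camera): "centre" ([x, y, z] in m, in world coordinates, good to about 4 mm: the middle of the surface that is visible of it).
- outline_of(query, camera): "region" (480x640 bool, what is visible of it).
The state is a dict: "t": time; "joints": joint angles; "qvel": joint speeds; "effort": joint torques, N m; "eef_pos": TCP position; "eef_rot": TCP orientation; "force": force on the tool from outside, world axes, zero at the start; "wrist_torque": the same for the moment, N m; "gripper_width": finger opening in m; "gripper_force": force on a finger pad.
Only numpy, scipy, OpenCV 4.12 (cv2) and the standard library are available. Lean on these libraries where they do the work, as an engineer would, in place of code of your own. Each camera call takes 0.05 s, during which the arm holds its last target. There are 200 camera calls.

## Task

Pull the vise's knob to slide the jaw all the way open, draw the finished aluminium block out from under the fixed jaw, lift it out by its two ends and set it down standing on the green mat. Then lay the loose black ribbed pad flat on top of the first layer in the white carton, rib upward and running the same way as the rib below. Finally take the block again by its sides and stand it on the pad, beside the rib, squarely over one of the two packed blocks; set things down rather than drop them, and do not disturb the tape measure, the grey elbow or the brass nut.

Things in the scene. Friction and masses are not known exactly. Their poses are not given: they have to be found in the camera images.
- vise: Small blue-grey machine vise on a plywood board 205x130x12 mm, fixed. Origin: centre of the board's underside. +x points from the knob to the fixed jaw; the jaw opens toward -x. Bed top at z 40 mm; both jaws 40 mm wide (y), tops at z 70 mm. Gripping faces: fixed jaw x = 45 mm, sliding jaw x = 15 mm when shut. Nut housing in front: x -78 to -64 mm, top with its red button at z 72 mm.
- vise_seat (a point): Fixed point on the vise's bed under the clamped block's centre, axes as the vise. A rebate 6 mm deep and 9 mm high along each jaw's foot takes the block's flange, so both jaws hook 6 mm over it: with the jaw open, slide the block 10 to 20 mm along the bed toward the vise's -x before lifting.
- jaw (a joint): Sliding jaw of the vise, m: 0 shut, 0.045 fully open (toward the vise's -x). Its screw's half-nut is already released, so it slides with about 5 N of friction when the knob is pulled straight, and stays where it is left.
- jaw_knob (a point): Centre of the knurled dark steel knob on the jaw's spindle: a cylinder 28 mm in diameter and 32 mm long, axis along the vise's x, 52 mm above the counter; moves with the jaw. Can be gripped from above across its diameter (along the vise's y).
- manifold: The finished part: milled aluminium block, 0.17 kg, inverted-T profile. Origin: centre of its underside, z up. Flange 54 (x) x 42 (y) x 8 mm; body above it 54 (x) x 30 (y), top at 34 mm, two round ports on top. Plain end faces 54 mm apart (x), body sides 30 mm apart (y). Starts on the vise bed, its x along the vise's y, each end 7 mm out of the jaws.
- mat: Green bench mat 160 (x) x 130 (y) x 4 mm, fixed on the counter. Origin: centre of its underside; top at 4 mm.
- pad: Loose black plastic layer pad (separator), 130 (x) x 104 (y) x 4 mm, about 0.07 kg, with one upright rib across its middle: 10 mm thick (x), 80 mm long (y), top 30 mm above the underside. Origin: centre of its underside; z up. Starts flat on the counter; take it by the rib.
- carton: White open carton, brown inside, fixed: inside 140 (x) x 116 (y) mm, walls 2 mm, rim at 82 mm. Origin: centre of its underside. In it a fixed pad like the loose one (rib along y at x = 0, rib top at 32 mm) and on that the first layer, one block on either side of the rib; their tops, 40 mm above the origin, carry the next pad.
- packed_a: Loose packed block of the first layer, same shape as the manifold; origin: centre of its underside. In the carton at about x = -36 mm, y = 0, its x axis along the carton's x, so that there is no room for fingers at its ends.
- packed_b: The other packed block, in the carton at about x = +36 mm, y = 0.
- tape_measure: Yellow tape measure (bystander), 38x87x60 mm.
- elbow: Grey pipe elbow (bystander), 65x67x30 mm.
- hex_nut: Brass hexagon nut (bystander), 25x28x14 mm.

How it is judged:
On the way, in this order (a step that is already met when the one before it is completed fails the run):
1. the vise's jaw is slid open, at least 35 of its 45 mm (value of joint jaw above 0.035 m), for 0.1 s.
2. the finished block stands on the green mat, let go and at rest (z of manifold in the frame of mat between 0.001 and 0.008 m and x of manifold in the frame of mat between -0.075 and 0.075 m and y of manifold in the frame of mat between -0.06 and 0.06 m and angle between manifold's own z axis and vertical below 0.06 rad and contact force between manifold and the fingers below 0.1 N and linear speed of manifold below 0.02 m/s), for 0.2 s.
3. the loose pad lies flat on the first layer in the carton, rib up and along the rib below, let go (z of pad in the frame of carton between 0.036 and 0.045 m and x of pad in the frame of carton between -0.01 and 0.01 m and angle between pad's own z axis and vertical below 0.06 rad and angle between the x axis of pad and the x axis of carton, either way round below 0.15 rad and contact force between pad and the fingers below 0.1 N and linear speed of pad below 0.02 m/s), for 0.2 s.
At the end, for the whole second after the job is handed in: The pad lies flat (0.06 rad) on the first layer in the carton; the finished block stands upright on it beside the rib, within 15 mm of straight over a packed block and 0.15 rad of the carton's direction; the packed blocks moved less than 15 mm; all is released and at rest (z of pad in the frame of carton between 0.036 and 0.045 m and x of pad in the frame of carton between -0.01 and 0.01 m and angle between each of pad, manifold's own z axis and vertical below 0.06 rad and z of manifold in the frame of pad between 0.001 and 0.008 m and (horizontal distance between manifold and packed_a below 0.015 m or horizontal distance between manifold and packed_b below 0.015 m) and angle between the x axis of manifold and the x axis of carton, either way round below 0.15 rad and linear speed of each of manifold, pad below 0.02 m/s and distance of each of packed_a, packed_b from where it was at the start of the episode below 0.015 m); the robot touches nothing.
It fails at once if the finished block is dropped (falls freely by more than about 10 mm) (linear speed of manifold above 0.45 m/s and contact force between manifold and the fingers below 0.2 N).
It fails at once if the pad is dropped (falls freely by more than about 10 mm) (linear speed of pad above 0.45 m/s and contact force between pad and the fingers below 0.2 N).
It fails at once if a bystander (tape measure, elbow, nut) is pushed more than 30 mm away (distance of any of tape_measure, elbow, hex_nut from where it was at the start of the episode above 0.03 m).
It also fails if it takes over 72 s, if anything falls off the work surface, if the arm or the gripper's body presses on something with over 40 N, if the wrist force passes 120 N, or if a joint passes its speed limit or range.

## Working session

There is one attempt and no reset: what is moved stays moved. The work goes in short steps, Python scripts to look and compute and a shell command to move; the robot and the scene stay as the last step left them, time stands still between calls to the robot, and variables do not carry over. Pictures are saved under pics/ and viewed, at most 10 in all, crops included, and the job is handed in when it is done.

```bash
mkdir -p pics; ls; cat > h.py <<'E'
import numpy as np, cv2
from scipy.spatial.transform import Rotation as R
from bench import get_obs, read_camera, job_done, recognise, outline_of
def rot(o):
    o=np.asarray(o,float)
    return o if o.shape==(3,3) else R.from_rotvec(o).as_matrix()
def cloud(c):
    K=c['intrinsics'];k=c['k1'];v,u=np.mgrid[0:480,0:640]
    xd=(u-K[0,2])/K[0,0];yd=(v-K[1,2])/K[1,1]
    x,y=xd.copy(),yd.copy()
    for _ in range(15):
        s=1+k*(x*x+y*y);x=xd/s;y=yd/s
    z=c['z_map'];P=np.stack([x*z,y*z,z],-1)@rot(c['orientation']).T+np.array(c['xyz'])
    P[z==0]=np.nan
    return P
E
python3 - <<'E'
from h import *
np.set_printoptions(precision=4,suppress=True)
o=get_obs();print({k:o[k] for k in('t','eef_pos','eef_rot','force','gripper_width')})
for n in('scene','top'):
    c=read_camera(n);cv2.imwrite(f'pics/{n}0.png',c['img'][:,:,::-1]);P=cloud(c);np.save(n+'0.npy',P)
    print(n,c['xyz'],c['orientation'],c['k1'],c['intrinsics'][0,0])
    for q in('vise','jaw','jaw_knob','manifold','mat','pad','carton','packed_a','tape_measure','elbow','hex_nut'):
        print(q,[(np.round(d['centre'],4).tolist(),round(d['conf'],2)) for d in recognise(q,n)][:3])
        for d in outline_of(q,n)[:2]:
            m=d['region'];p=P[m];p=p[~np.isnan(p[:,0])]
            if len(p)<5: continue
            top=np.percentile(p[:,2],95);t=p[p[:,2]>top-.004]
            (cx,cy),(w,h),a=cv2.minAreaRect((t[:,:2]*1000).astype(np.float32))
            vv,uu=np.where(m);print('   ',round(d['conf'],2),m.sum(),'px',int(uu.mean()),int(vv.mean()),'top %.4f'%top,'rect',np.round([cx,cy,w,h,a],1))
E
```

```text
pics
{'t': 0.0, 'eef_pos': array([ 0.2104, -0.5346,  0.2304]), 'eef_rot': array([-3.0848, -0.585 ,  0.0002]), 'force': array([ 0.0192,  0.0531, -0.2174]), 'gripper_width': 0.08525851400923397}
scene [-0.3828 -0.5474  0.6208] [-1.8508  1.0169 -0.6416] -0.0021498358122789387 458.53343748794566
vise []
jaw [([0.489, -0.057, 0.0521], 0.5)]
jaw_knob [([0.5635, -0.054, 0.035], 0.7)]
manifold []
mat [([0.4898, 0.1457, 0.0039], 0.96), ([0.3606, -0.392, 0.02], 0.46)]
    0.83 1403 px 272 250 top 0.0050 rect [499.8 149.  135.  165.7  82.3]
pad [([0.4478, -0.2481, 0.0021], 0.76)]
    0.86 1515 px 397 304 top 0.0278 rect [ 454.  -243.2   13.8   79.7    5.9]
carton [([0.4857, -0.0544, 0.052], 0.64)]
    0.8 2788 px 340 254 top 0.0788 rect [527.7 -51.2 151.6 122.1   5.1]
packed_a [([0.5643, -0.0535, 0.0345], 0.49)]
    0.59 177 px 348 249 top 0.0409 rect [524.2 -60.7 141.7  36.1  17.6]
tape_measure [([0.6385, 0.2672, 0.0337], 0.92)]
    0.6 407 px 272 212 top 0.0581 rect [649.1 270.5  36.   45.7  71.8]
elbow [([0.3574, -0.3901, 0.0194], 0.63), ([0.488, -0.0548, 0.0485], 0.27)]
    0.78 509 px 449 
[... 1118 characters left out ...]
  0.7 2106 px 419 274 top 0.0287 rect [ 454.5 -240.8    9.9   77.1    6.1]
carton [([0.5323, -0.0586, 0.0069], 0.61)]
    0.94 2450 px 345 240 top 0.0819 rect [528.9 -49.9 144.7 119.    4.8]
packed_a [([0.5638, -0.0461, 0.0377], 0.67), ([0.4928, -0.0525, 0.0396], 0.57)]
    0.58 377 px 343 229 top 0.0430 rect [565.8 -45.8  53.5  29.9   0.6]
    0.25 373 px 482 308 top 0.0289 rect [ 369.6 -391.9   81.4   38.7   67.5]
tape_measure [([0.6514, 0.2732, 0.05], 0.89)]
    0.61 597 px 218 193 top 0.0615 rect [651.3 275.6  35.4  44.2  46.8]
elbow [([0.3647, -0.3891, 0.0203], 0.95)]
    0.58 383 px 482 308 top 0.0289 rect [ 370.5 -392.6   81.6   40.    71.4]
hex_nut [([0.3664, -0.3856, 0.0195], 0.58)]
```

```bash
python3 - <<'E'
from h import *
i=cv2.imread('pics/top0.png');a=cv2.resize(i[190:330,110:270],None,fx=5,fy=5,interpolation=cv2.INTER_CUBIC)
cv2.imwrite('pics/vise0.png',cv2.resize(a,(680,595)))
P=np.load('top0.npy')
def rect(m,n,N=None):
    p=P[m];print(n,len(p),np.round(np.nanmedian(p[:,2]),4),[np.round(x,1) for x in cv2.minAreaRect((p[:,:2]*1000).astype(np.float32))])
X,Y,Z=P[...,0],P[...,1],P[...,2]
v=(Y>.25)&(X<.6)
rect(v&(Z>.006)&(Z<.018),'board');rect(v&(Z>.064),'>64')
rect(v&(Z>.0735)&(X>.48),'block');rect(v&(Z>.02),'vise')
rect((Z>.02)&(Y<-.15)&(Y>-.3),'rib')
rect((Z>.002)&(Z<.02)&(Y<-.15)&(Y>-.33)&(X>.37)&(X<.55),'padbase')
c=(abs(Y+.05)<.1)&(abs(X-.53)<.12)
rect(c&(Z>.075),'carton');rect(c&(Z>.02)&(Z<.036)&(abs(X-.528)<.02)&(abs(Y+.05)<.05),'rib below')
rect(c&(Z>.037)&(Z<.046)&(X>.534)&(X<.592),'pb');rect(c&(Z>.037)&(Z<.046)&(X<.522)&(X>.465),'pa')
# pictures: knob
for n in('top','scene'):
    pass
E
```

```text
board 2444 0.0121 [array([483.6, 571.1]), array([238.5, 605.9]), np.float64(1.7)]
>64 872 0.0705 [array([525.2, 460.1]), array([382.8, 108.4]), np.float64(59.8)]
block 167 0.0749 [array([512.4, 406.5]), array([79.4, 57.9]), np.float64(15.5)]
vise 2779 0.0488 [array([506.7, 579.5]), array([560.8, 190. ]), np.float64(83.0)]
rib 8164 0.0596 [array([ 636.7, -225. ]), array([150. , 850.8]), np.float64(90.0)]
padbase 2514 0.0044 [array([ 460.1, -240.3]), array([179.2, 179.9]), np.float64(89.9)]
carton 280 0.0814 [array([529.1, -50. ]), array([145.1, 119.1]), np.float64(4.7)]
rib below 180 0.0313 [array([527. , -49.8]), array([76.2, 37.7]), np.float64(75.9)]
pb 198 0.0409 [array([564.6, -48.4]), array([114.3,  51.2]), np.float64(90.0)]
pa 215 0.0406 [array([493.4, -53.4]), array([ 52.4, 117.9]), np.float64(0.4)]
```

View pics/vise0.png

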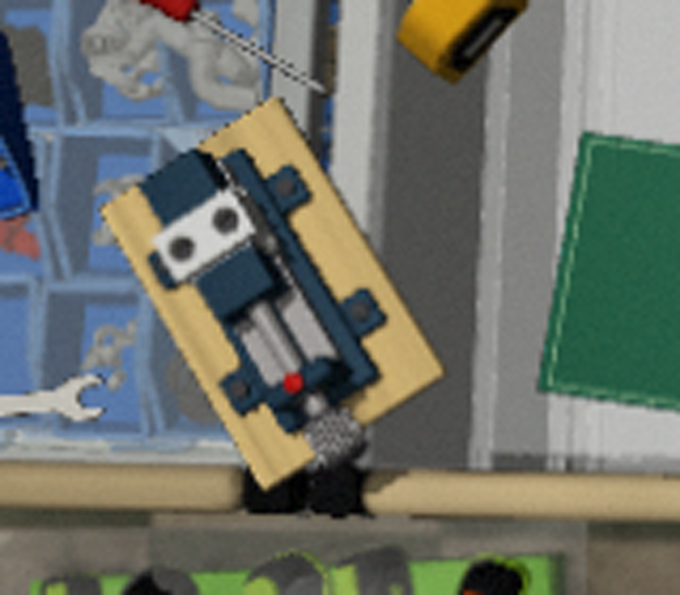

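View pics/top0.png

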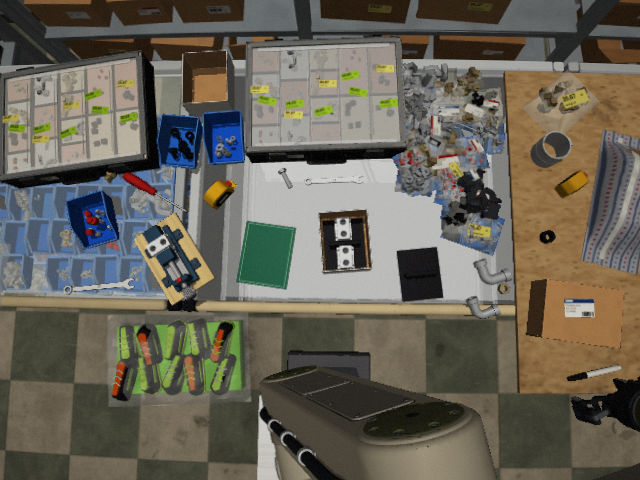

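View pics/scene0.png

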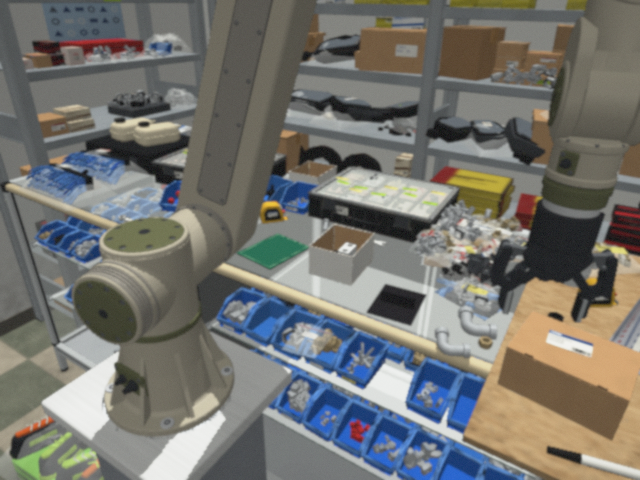

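The vise crop shows the knob at about crop (335,435), i.e. pixel (189,292). The block top is at (158,245), the red button at (179,280), and the jaw is shut. In the full view the mat is at (266,254), the carton at (345,240) with a packed block either side of the rib, and the pad at (419,274), with the elbow and nut well to its right.

```bash
cat >> h.py <<'E'
def pix(c,u,v,z):
    K=c['intrinsics'];p=np.array([(u-K[0,2])/K[0,0],(v-K[1,2])/K[1,1]]);q=p.copy()
    for _ in range(15): q=p/(1+c['k1']*(q@q))
    d=rot(c['orientation'])@np.array([*q,1]);o=np.array(c['xyz']);return o+d*(z-o[2])/d[2]
E
python3 - <<'E'
from h import *
np.set_printoptions(precision=4,suppress=True)
c=read_camera('top');P=cloud(c)
cr=lambda x,y,z:pix(c,110+x/4.25-.4,190+y/4.25-.4,z)[:2]
B=np.array([cr(*q,.012) for q in((105,210),(278,98),(442,375),(268,488))]);print(B,B.mean(0))
d=(B[0]+B[1]-B[2]-B[3])/2;e=(B[0]+B[3]-B[1]-B[2])/2
print('len',np.linalg.norm(d),np.linalg.norm(e),'yaw x',np.arctan2(d[1],d[0]),'from y',np.arctan2(-e[0],e[1]))
print('block top',cr(205,236,.074),'ports',cr(180,249,.074),cr(226,220,.074),'button',cr(293,382,.072),'knob',cr(335,437,.066))
cv,yaw=B.mean(0),(np.arctan2(d[1],d[0]))
for off in (-.005,0,.005):
  pass
Rv=np.array([[np.cos(yaw),-np.sin(yaw)],[np.sin(yaw),np.cos(yaw)]])
L=(P[...,:2]-cv)@Rv;Z=P[...,2]
def st(n,m): 
    q=L[m];print(n,m.sum(),np.round(np.r_[q.min(0),q.max(0),q.mean(0)]*1000,1),'z',np.round(np.nanmax(Z[m]),4),np.round(np.nanmedian(Z[m]),4))
near=(abs(L[...,0])<.2)&(abs(L[...,1])<.1)
st('knob',near&(L[...,0]<-.085)&(L[...,0]>-.16)&(Z>.045)&(abs(L[...,1])<.04))
st('block',near&(Z>.0725)&(L[...,0]>-.0)&(L[...,0]<.07)&(abs(L[...,1])<.04))
st('btn',near&(Z>.066)&(L[...,0]<-.06)&(L[...,0]>-.08)&(abs(L[...,1])<.03))
m=(P[...,0]>.33)&(P[...,0]<.40)&(P[...,1]>.1)&(P[...,1]<.5);print('rail z',np.nanpercentile(Z[m],[50,98]))
m=(abs(P[...,1]-.15)<.02);
for x in np.arange(.34,.44,.01): print(round(x,2),np.round(np.nanmedian(Z[m&(abs(P[...,0]-x)<.004)]),3),end=' ')
# pad
from itertools import product
m=(Z>.002)&(Z<.02)&(abs(P[...,1]+.24)<.085)&(abs(P[...,0]-.45)<.085)&(c['img'].max(-1)<60)
print('pad',cv2.minAreaRect((P[m][:,:2]*1000).astype(np.float32)),m.sum())
print(get_obs()['eef_pos'],rot(get_obs()['eef_rot']))
E
```

```text
[[0.5354 0.4963]
 [0.606  0.3919]
 [0.4378 0.2812]
 [0.3687 0.3837]] [0.487  0.3883]
len 0.20125440962969784 0.12484764006370648 yaw x 0.5879759040636731 from y 0.5935366748780938
block top [0.5121 0.4064] ports [0.5044 0.4207] [0.5215 0.3946] button [0.4292 0.3503] knob [0.3987 0.3263]
knob 176 [-121.9  -15.8  -85.    14.3 -106.2   -2.8] z 0.0723 0.0637
block 203 [  0.1 -26.1  69.9  29.5  32.4   0.5] z 0.0805 0.0745
btn 53 [-74.9 -18.5 -63.   18.8 -69.2   0.9] z 0.076 0.0687
rail z [-0.001   0.0623]
0.34 nan 0.35 -0.008 0.36 -0.001 0.37 -0.001 0.38 -0.002 0.39 -0.0 0.4 0.001 0.41 0.001 0.42 0.003 0.43 0.005 pad ((455.205322265625, -240.29757690429688), (127.13201141357422, 101.69906616210938), 6.159632205963135) 1679
[ 0.2105 -0.5351  0.2313] [[ 0.9306  0.3661  0.    ]
 [ 0.3661 -0.9306 -0.0001]
 [ 0.      0.0001 -1.    ]]
  return np.nanmean(a, axis, out=out, keepdims=keepdims)
```

```bash
cat > go.py <<'E'
import sys
from h import *
# go.py x y z yaw(tool x) : shift (mm) & turn in tool axes
x,y,z,yw=map(float,sys.argv[1:5]);o=get_obs();A=rot(o['eef_rot']);p=np.array(o['eef_pos'])
T=np.array([[np.cos(yw),np.sin(yw),0],[np.sin(yw),-np.cos(yw),0],[0,0,-1]])
print('now',p.round(4),'yaw %.3f'%np.arctan2(A[1,0],A[0,0]),'q',np.round(o['joints'],2),'F',np.round(o['force'],1),'w %.4f'%o['gripper_width'],'t %.2f'%o['t'])
print('shift',np.round(A.T@(np.array([x,y,z])-p)*1000,1),'turn',R.from_matrix(A.T@T).as_rotvec().round(3))
E
python3 go.py .45 -.05 .22 2.05
```

```text
now [ 0.2105 -0.5351  0.2313] yaw 0.375 q [-1.34  0.31  0.05  1.3   0.    1.43] F [ 0.6 -0.1  0.4] w 0.0852 t 2.35
shift [ 400.5 -363.8   11.3] turn [ 0.     0.    -1.675]
```

```bash
python3 -m crank '[[[1,400,-364,11,0,0,-1.68],[1,400,-364,11,0,0,-1.68],[1,400,-364,11,0,0,-1.68],[1,400,-364,11,0,0,-1.68],[1,400,-364,11,0,0,-1.68],[1,400,-364,11,0,0,-1.68],[1,400,-364,11,0,0,-1.68],[1,400,-364,11,0,0,-1.68],[1,400,-364,11,0,0,-1.68],[1,400,-364,11,0,0,-1.68]]]' 25; python3 go.py .399 .328 .15 3.737
```

```text
t: 3.6
eef_pos: [0.4502, -0.0476, 0.2203]
eef_rot: [1.617, 2.693, 0.0]
force: [-0.3, -1.3, -0.4]
gripper_width: 0.0851
gripper_force: 0.0
now [ 0.4502 -0.0476  0.2203] yaw 2.060 q [-0.28  0.08 -0.27  1.22  0.    0.8 ] F [-0.3 -1.3 -0.4] w 0.0851 t 3.60
shift [355.5 131.4  70.3] turn [ 0.     0.    -1.677]
```

```bash
python3 -m crank '[[[1,355,131,70,0,0,-1.677],[1,355,131,70,0,0,-1.677],[1,355,131,70,0,0,-1.677],[1,355,131,70,0,0,-1.677],[1,355,131,70,0,0,-1.677],[1,355,131,70,0,0,-1.677],[1,355,131,70,0,0,-1.677],[1,355,131,70,0,0,-1.677],[1,355,131,70,0,0,-1.677],[1,355,131,70,0,0,-1.677]]]'; python3 go.py .399 .328 .034 3.737
python3 - <<'E'
from h import *
c=read_camera('scene');cv2.imwrite('pics/s1.png',cv2.resize(c['img'][170:330,190:350,::-1],None,fx=3.5,fy=3.5))
E
```

```text
t: 4.85
eef_pos: [0.4007, 0.3244, 0.1503]
eef_rot: [0.908, -3.008, 0.001]
force: [0.6, -0.2, 0.4]
gripper_width: 0.0855
gripper_force: 0.0
now [0.4007 0.3244 0.1503] yaw -2.555 q [ 0.52  0.24 -0.26  1.07 -0.   -0.06] F [ 0.6 -0.2  0.4] w 0.0855 t 4.85
shift [ -0.6   4.  116.2] turn [-0.    -0.    -0.009]
```

View pics/s1.png

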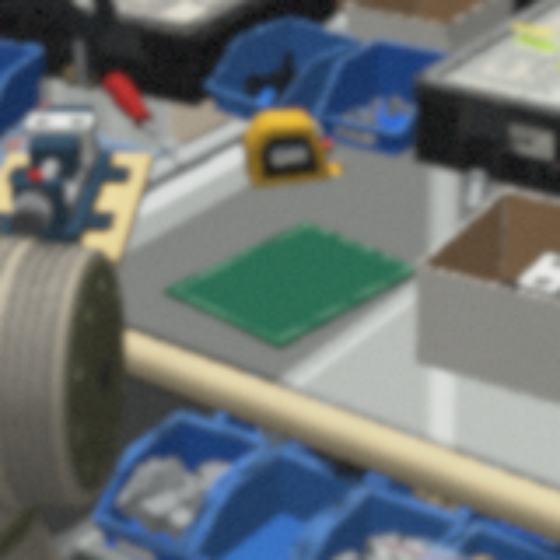

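The scene crop shows the vise's knob (crop 35,210) and the block at left, partly hidden by the arm. The tape is clear of my path. Descending on the knob.

```bash
python3 -m crank '[[[1,0,1,40,0,0,0],[1,0,1,80,0,0,0],[1,0,1,100,0,0,0],[1,0,1,116,0,0,0],[1,0,1,116,0,0,0],[0,0,1,116,0,0,0],[0,0,1,116,0,0,0],[0,0,1,116,0,0,0],[0,0,1,116,0,0,0],[0,0,1,116,0,0,0]]]' 40; python3 go.py .399 .328 .034 3.737
```

```text
t: 6.15
eef_pos: [0.3976, 0.3304, 0.0359]
eef_rot: [0.918, -3.004, -0.016]
force: [-11.6, 11.8, 8.9]
gripper_width: 0.0268
gripper_force: 39.0
now [0.3976 0.3304 0.0359] yaw -2.548 q [ 0.53  0.35 -0.42  0.8   0.01 -0.06] F [-11.6  11.8   8.9] w 0.0268 t 6.15
shift [ 0.2 -2.8  1.9] turn [ 0.01   0.003 -0.002]
```

```bash
python3 -m crank '[[[0,0,2,-2,0,0,0],[0,6,2,-2,0,0,0],[0,12,2,-2,0,0,0],[0,18,2,-2,0,0,0],[0,24,2,-2,0,0,0],[0,30,2,-2,0,0,0],[0,36,2,-2,0,0,0],[0,41,2,-2,0,0,0],[0,46,2,-2,0,0,0],[0,46,2,-2,0,0,0]]]'; python3 go.py .361 .304 .034 3.737
```

```text
t: 7.4
eef_pos: [0.3608, 0.3057, 0.0362]
eef_rot: [-0.915, 3.002, 0.012]
force: [1.8, 13.6, -13.5]
gripper_width: 0.0264
gripper_force: 42.0
now [0.3608 0.3057 0.0362] yaw -2.550 q [ 0.53  0.27 -0.53  0.76  0.01 -0.06] F [  1.8  13.6 -13.5] w 0.0264 t 7.40
shift [ 0.8 -1.5  2.1] turn [ 0.006  0.005 -0.004]
```

```bash
python3 -m crank '[[[1,0,0,0,0,0,0],[1,0,0,0,0,0,0],[1,0,0,0,0,0,0],[1,0,0,-50,0,0,0],[1,0,0,-100,0,0,0],[1,0,0,-100,0,0,0],[1,0,0,-100,0,0,0]]]'; python3 go.py .512 .406 .136 3.735
python3 - <<'E'
from h import *
c=read_camera('top');P=cloud(c)
cv2.imwrite('pics/t2.png',cv2.resize(c['img'][190:330,110:270,::-1],(680,595),interpolation=cv2.INTER_CUBIC))
print(recognise('manifold','top')[:2])
E
```

```text
t: 8.28
eef_pos: [0.3603, 0.3019, 0.1362]
eef_rot: [-0.913, 3.006, -0.0]
force: [0.0, 0.1, -1.0]
gripper_width: 0.0854
gripper_force: 0.0
now [0.3603 0.3019 0.1362] yaw -2.552 q [ 0.53  0.17 -0.39  1.02 -0.   -0.06] F [ 0.   0.1 -1. ] w 0.0854 t 8.28
shift [-184.     2.1    0.3] turn [-0.     0.    -0.003]
[{'centre': [0.5092, 0.4024, 0.0725], 'conf': 0.68}]
```

View pics/t2.png

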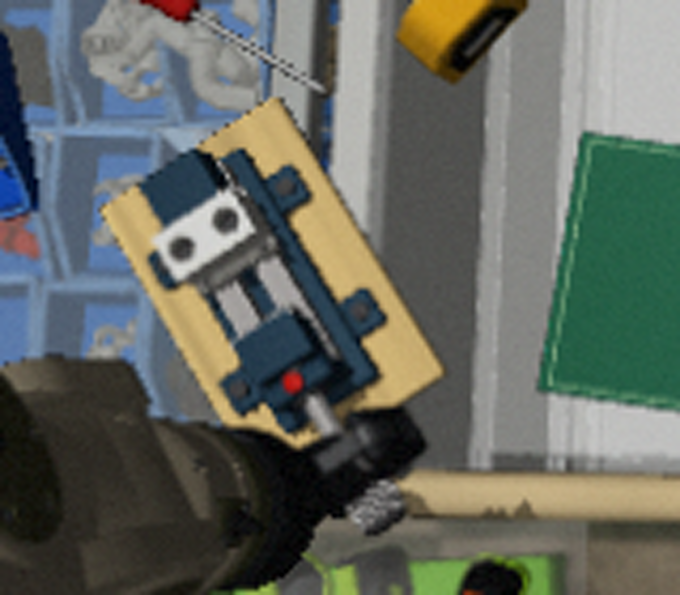

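The jaw is now back against the housing at crop (275,360). The block is still at (205,235), with its flange free on the near side. Next I'll move above the block and check the heights where the fingers go.

```bash
python3 -m crank '[[[1,-60,2,0,0,0,0],[1,-120,2,0,0,0,0],[1,-184,2,0,0,0,0],[1,-184,2,0,0,0,0],[1,-184,2,0,0,0,0]]]'; python3 go.py .512 .406 .042 3.735
python3 - <<'E'
from h import *
P=np.load('top0.npy');a=.593;Q=(P[...,:2]-[.512,.406])@np.array([[np.cos(a),-np.sin(a)],[np.sin(a),np.cos(a)]])
for x0 in(-25,-10,5):
  print(x0,[(y,np.round(np.nanmax(np.r_[P[...,2][(abs(Q[...,0]*1000-x0-7)<8)&(abs(Q[...,1]*1000-y)<3.5)],0]),3)) for y in list(range(-62,-20,6))+list(range(26,64,6))])
E
```

```text
t: 9.0
eef_pos: [0.5108, 0.4053, 0.1338]
eef_rot: [0.912, -3.001, 0.002]
force: [-0.2, -0.6, 0.5]
gripper_width: 0.0851
gripper_force: 0.0
now [0.5108 0.4053 0.1338] yaw -2.551 q [ 0.55  0.51  0.1   1.17 -0.   -0.04] F [-0.2 -0.6  0.5] w 0.0851 t 9.00
shift [-1.8 -0.1 91.8] turn [ 0.    -0.005 -0.003]
-25 [(-62, np.float64(0.013)), (-56, np.float64(0.017)), (-50, np.float64(0.018)), (-44, np.float64(0.016)), (-38, np.float64(0.015)), (-32, np.float64(0.03)), (-26, np.float64(0.077)), (26, np.float64(0.077)), (32, np.float64(0.07)), (38, np.float64(0.014)), (44, np.float64(0.016)), (50, np.float64(0.016)), (56, np.float64(0.016)), (62, np.float64(0.016))]
-10 [(-62, np.float64(0.016)), (-56, np.float64(0.018)), (-50, np.float64(0.023)), (-44, np.float64(0.023)), (-38, np.float64(0.026)), (-32, np.float64(0.03)), (-26, np.float64(0.076)), (26, np.float64(0.076)), (32, np.float64(0.075)), (38, np.float64(0.014)), (44, np.float64(0.017)), (50, np.float64(0.02)), (56, np.float64(0.019)), (62, np.float64(0.015))]
5 [(-62, np.float64(0.013)), (-56, np.float64(0.015)), (-50, np.float64(0.028)), (-44, np.float64(0.028)), (-38, np.float64(0.028)), (-32, np.float64(0.028)), (-26, np.float64(0.078)), (26, np.float64(0.077)), (32, np.float64(0.075)), (38, np.float64(0.0)), (44, np.float64(0.029)), (50, np.float64(0.026)), (56, np.float64(0.021)), (62, np.float64(0.016))]
```

```bash
python3 -m crank '[[[1,-1,1,40,0,0,0],[1,-1,1,75,0,0,0],[1,-1,1,93,0,0,0],[1,-1,1,93,0,0,0],[0,-1,1,93,0,0,0],[0,-1,1,93,0,0,0],[0,-1,1,93,0,0,0],[0,-1,1,93,0,0,0],[0,-1,1,93,0,0,0]]]' 35; python3 go.py .512 .406 .042 3.735
```

```text
t: 10.12
eef_pos: [0.5135, 0.4083, 0.0453]
eef_rot: [-0.913, 3.003, 0.001]
force: [-0.8, -0.1, 5.9]
gripper_width: 0.0532
gripper_force: 38.7
now [0.5135 0.4083 0.0453] yaw -2.551 q [ 0.55  0.57 -0.03  0.97  0.   -0.04] F [-0.8 -0.1  5.9] w 0.0532 t 10.12
shift [ 2.6 -1.1  3.3] turn [-0.     0.003 -0.003]
```

```bash
python3 -m crank '[[[0,4,0,-1,0,0,0],[0,8,0,-1,0,0,0],[0,12,0,-1,0,0,0],[0,15,0,-1,0,0,0],[0,18,0,-1,0,0,0],[0,18,0,-1,0,0,0],[0,18,0,-6,0,0,0],[0,18,0,-12,0,0,0]]]'; python3 go.py .512 .406 .15 3.735
```

```text
t: 11.12
eef_pos: [0.4956, 0.3964, 0.054]
eef_rot: [0.912, -3.002, 0.002]
force: [0.4, -0.3, -1.8]
gripper_width: 0.0534
gripper_force: 37.8
now [0.4956 0.3964 0.054 ] yaw -2.551 q [ 0.55  0.53 -0.07  0.97 -0.   -0.04] F [ 0.4 -0.3 -1.8] w 0.0534 t 11.12
shift [-18.5  -1.2 -96. ] turn [ 0.    -0.005 -0.003]
```

```bash
python3 -m crank '[[[0,0,0,-30,0,0,0],[0,0,0,-60,0,0,0],[0,0,0,-90,0,0,0],[0,0,0,-90,0,0,0]]]'; python3 go.py .495 .148 .144 4.80
```

```text
t: 11.62
eef_pos: [0.4983, 0.3981, 0.1474]
eef_rot: [-0.913, 3.003, 0.001]
force: [-0.1, 0.6, -1.4]
gripper_width: 0.0532
gripper_force: 37.9
now [0.4983 0.3981 0.1474] yaw -2.551 q [ 0.55  0.47  0.06  1.17 -0.   -0.04] F [-0.1  0.6 -1.4] w 0.0532 t 11.62
shift [ 142.  -205.9    3. ] turn [-0.002  0.003 -1.068]
```

```bash
python3 -m crank '[[[0,28,-41,0,0,0,-0.18],[0,57,-82,0,0,0,-0.36],[0,85,-123,0,0,0,-0.54],[0,114,-165,0,0,0,-0.72],[0,142,-206,0,0,0,-0.9],[0,142,-206,0,0,0,-1.07],[0,142,-206,0,0,0,-1.07],[0,142,-206,0,0,0,-1.07]]]'; python3 go.py .495 .148 .011 4.80
```

```text
t: 12.62
eef_pos: [0.4934, 0.1476, 0.1443]
eef_rot: [2.315, -2.121, -0.002]
force: [0.3, -0.4, -3.2]
gripper_width: 0.0535
gripper_force: 37.9
now [0.4934 0.1476 0.1443] yaw -1.484 q [ 0.13  0.24 -0.27  1.06 -0.   -1.52] F [ 0.3 -0.4 -3.2] w 0.0535 t 12.62
shift [ -0.2  -1.9 133.3] turn [ 0.002 -0.    -0.   ]
```

```bash
python3 -m crank '[[[0,0,0,50,0,0,0],[0,0,0,95,0,0,0],[0,0,0,120,0,0,0],[0,0,0,127,0,0,0],[0,0,0,130,0,0,0],[0,0,0,130,0,0,0]]]'; python3 go.py .495 .148 .0095 4.80
```

```text
t: 13.38
eef_pos: [0.495, 0.1477, 0.0162]
eef_rot: [-2.318, 2.119, -0.002]
force: [0.1, 0.2, -1.6]
gripper_width: 0.0531
gripper_force: 37.9
now [0.495  0.1477 0.0162] yaw -1.481 q [ 0.13  0.37 -0.44  0.76 -0.   -1.53] F [ 0.1  0.2 -1.6] w 0.0531 t 13.38
shift [-0.3  0.   6.7] turn [-0.002 -0.     0.002]
```

```bash
python3 -m crank '[[[0,0,0,3,0,0,0],[0,0,0,5,0,0,0],[0,0,0,6,0,0,0],[0,0,0,7,0,0,0],[0,0,0,7,0,0,0]]]'; python3 go.py .495 .148 .0095 4.80
```

```text
t: 14.0
eef_pos: [0.4942, 0.1473, 0.0093]
eef_rot: [-2.318, 2.12, -0.001]
force: [-2.6, -0.6, 7.5]
gripper_width: 0.0538
gripper_force: 39.1
now [0.4942 0.1473 0.0093] yaw -1.481 q [ 0.13  0.38 -0.45  0.74 -0.   -1.53] F [-2.6 -0.6  7.5] w 0.0538 t 14.00
shift [-0.6 -0.9 -0.2] turn [-0.    -0.     0.002]
```

```bash
python3 -m crank '[[[1,0,0,-1,0,0,0],[1,0,0,-1,0,0,0],[1,0,0,-1,0,0,0],[1,0,0,-1,0,0,0],[1,0,0,-50,0,0,0],[1,0,0,-100,0,0,0],[1,0,0,-100,0,0,0],[1,0,0,-100,0,0,0]]]'; python3 - <<'E'
from h import *
c=read_camera('top');P=cloud(c);Z=P[...,2]
for q,dx in(('pad',0),('manifold',0)):
    print(q,recognise(q,'top')[:2])
m=(Z>.03)&(Z<.045)&(abs(P[...,0]-.495)<.06)&(abs(P[...,1]-.148)<.06)
print('blk',np.nanmedian(Z[m]),cv2.minAreaRect((P[m][:,:2]*1000).astype(np.float32)))
def rect(m):return [np.round(x,1) for x in cv2.minAreaRect((P[m][:,:2]*1000).astype(np.float32))],m.sum(),np.nanmedian(Z[m]).round(4)
n=(abs(P[...,1]+.24)<.09)&(abs(P[...,0]-.455)<.09);print('rib',rect(n&(Z>.02)&(Z<.04)),'base',rect(n&(Z<.015)&(c['img'].max(-1)<60)))
E
python3 go.py .455 -.2405 .13 4.82
```

```text
t: 15.0
eef_pos: [0.494, 0.1473, 0.1081]
eef_rot: [-2.318, 2.12, -0.0]
force: [0.6, 0.5, -1.2]
gripper_width: 0.0853
gripper_force: 0.0
pad [{'centre': [0.4525, -0.2401, 0.0053], 'conf': 0.55}]
manifold [{'centre': [0.4904, 0.1344, 0.0313], 'conf': 0.63}]
blk 0.037814728676154874 ((493.8277587890625, 141.36895751953125), (52.58698272705078, 22.89912986755371), 3.2826337814331055)
rib ([array([ 454.4, -241.3]), array([10.1, 77.3]), np.float64(6.1)], np.int64(133), np.float64(0.0307)) base ([array([ 455.3, -240.8]), array([127.6, 102.5]), np.float64(6.1)], np.int64(1875), np.float64(0.0047))
now [0.4929 0.1472 0.1068] yaw -1.481 q [ 0.13  0.27 -0.33  0.97 -0.   -1.53] F [ 0.5  0.5 -0.2] w 0.0853 t 15.15
shift [382.8  72.5 -22.9] turn [ 0.003 -0.    -0.018]
```

```bash
python3 -m crank '[[[0.6,0,0,-55,0,0,0],[0.6,62,12,-55,0,0,0],[0.6,124,24,-55,0,0,0],[0.6,186,36,-55,0,0,0],[0.6,248,48,-55,0,0,0],[0.6,310,60,-55,0,0,-0.02],[0.6,383,73,-55,0,0,-0.02],[0.6,383,73,-55,0,0,-0.02],[0.6,383,73,-55,0,0,-0.02],[0.6,383,73,-55,0,0,-0.02]]]'; python3 go.py .4545 -.2408 .010 4.819
```

```text
t: 16.4
eef_pos: [0.4553, -0.2389, 0.1627]
eef_rot: [-2.341, 2.095, 0.003]
force: [-0.2, -0.0, -0.4]
gripper_width: 0.051
gripper_force: 0.0
now [ 0.4553 -0.2389  0.1627] yaw -1.460 q [-0.64  0.23 -0.24  1.11  0.   -2.32] F [-0.2 -0.  -0.4] w 0.0510 t 16.40
shift [  2.1   0.9 152.7] turn [0.001 0.002 0.004]
```

```bash
python3 -m crank '[[[0.6,1,1,55,0,0,0],[0.6,1,1,105,0,0,0],[0.6,1,1,140,0,0,0],[0.6,1,1,152,0,0,0],[0.6,1,1,152,0,0,0],[0,1,1,152,0,0,0],[0,1,1,152,0,0,0],[0,1,1,152,0,0,0],[0,1,1,152,0,0,0],[0,1,1,152,0,0,0]]]' 45; python3 go.py .4545 -.2408 .16 4.819
```

```text
t: 17.65
eef_pos: [0.4558, -0.2426, 0.0128]
eef_rot: [-2.339, 2.096, -0.005]
force: [0.7, 1.7, 5.5]
gripper_width: 0.0088
gripper_force: 46.1
now [ 0.4558 -0.2426  0.0128] yaw -1.462 q [-0.64  0.37 -0.45  0.75  0.   -2.32] F [0.7 1.7 5.5] w 0.0088 t 17.65
shift [  -1.6    0.8 -147.2] turn [-0.002 -0.002  0.003]
```

```bash
python3 -m crank '[[[0,0,0,-20,0,0,0],[0,0,0,-60,0,0,0],[0,0,0,-110,0,0,0],[0,0,0,-155,0,0,0],[0,0,0,-155,0,0,0]]]'; python3 go.py .529 -.0515 .168 4.797
```

```text
t: 18.27
eef_pos: [0.4569, -0.2435, 0.1706]
eef_rot: [-2.339, 2.096, -0.013]
force: [0.1, -0.5, -2.1]
gripper_width: 0.009
gripper_force: 45.2
now [ 0.4569 -0.2435  0.1706] yaw -1.462 q [-0.64  0.22 -0.23  1.11 -0.   -2.32] F [ 0.1 -0.5 -2.1] w 0.0090 t 18.27
shift [-183.   -92.6    2.1] turn [-0.006 -0.006  0.025]
```

```bash
python3 -m crank '[[[0,-45,-23,0,0,0,0.025],[0,-90,-46,0,0,0,0.025],[0,-135,-69,0,0,0,0.025],[0,-170,-85,0,0,0,0.025],[0,-183,-92,0,0,0,0.025],[0,-183,-92,0,0,0,0.025],[0,-183,-92,0,0,0,0.025],[0,-183,-92,0,0,0,0.025]]]'
python3 - <<'E'
from h import *
c=read_camera('scene');cv2.imwrite('pics/s3.png',cv2.resize(c['img'][150:310,260:430,::-1],None,fx=3.5,fy=3.5,interpolation=cv2.INTER_CUBIC))
c=read_camera('top');P=cloud(c);Z=P[...,2];cv2.imwrite('pics/t3.png',cv2.resize(c['img'][180:300,290:410,::-1],None,fx=4,fy=4,interpolation=cv2.INTER_CUBIC))
m=(abs(P[...,0]-.53)<.1)&(abs(P[...,1]+.05)<.09)&(Z>.15)&(Z<.172)&(c['img'].max(-1)<70)
print(np.nanmedian(Z[m]),m.sum(),cv2.minAreaRect((P[m][:,:2]*1000).astype(np.float32)))
for i in range(4): q=P[m];print(q[:,0].min(),q[:,0].max(),q[:,1].min(),q[:,1].max());break
E
python3 go.py .529 -.0515 .095 4.797
```

```text
t: 19.27
eef_pos: [0.5259, -0.051, 0.1662]
eef_rot: [2.311, -2.128, 0.0]
force: [0.3, -0.5, -1.2]
gripper_width: 0.0089
gripper_force: 45.1
nan 0 ((0.0, 0.0), (0.0, 0.0), 0.0)
now [ 0.526  -0.0508  0.1663] yaw -1.488 q [-0.25  0.25 -0.2   1.12 -0.   -1.9 ] F [ 0.1  0.7 -1. ] w 0.0087 t 19.38
shift [ 1.  -2.9 71.3] turn [-0.    -0.    -0.002]
  return np.nanmean(a, axis, out=out, keepdims=keepdims)
Traceback (most recent call last):
ValueError: zero-size array to reduction operation minimum which has no identity
```

View pics/s3.png

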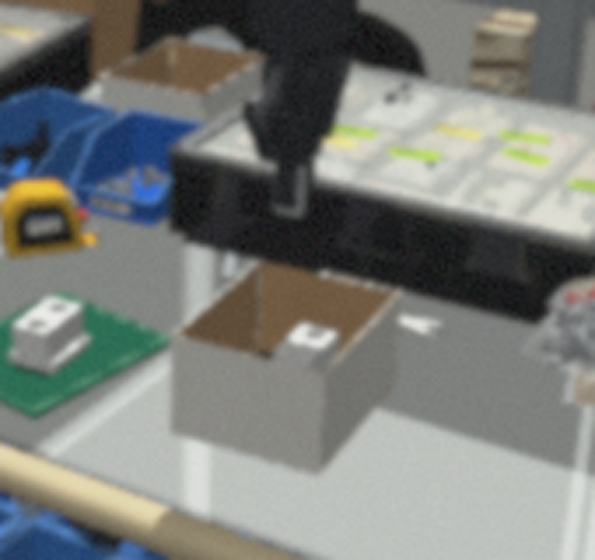

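View pics/t3.png

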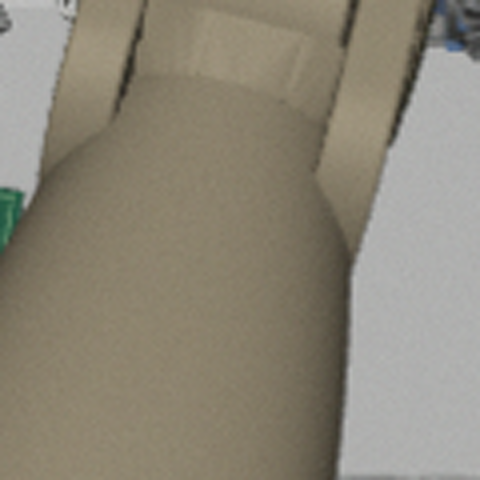

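Neither crop shows the pad: the top view is blocked by the arm and the fingertips sit at crop (290,190). I need to confirm it's held, so I'll check whether the pad's old spot on the counter is empty.

```bash
python3 - <<'E'
from h import *
for n in('top','scene'):
    c=read_camera(n);P=cloud(c);Z=P[...,2];P0=np.load(n+'0.npy')
    m=(abs(P0[...,0]-.455)<.04)&(abs(P0[...,1]+.24)<.04)
    print(n,'old pad place z',np.nanpercentile(Z[m],[5,50,98]),'img',np.median(c['img'][m]),[(d['centre'],d['conf']) for d in recognise('pad',n)])
m=(abs(P[...,0]-.53)<.12)&(abs(P[...,1]+.05)<.1)&(Z>.13)&(Z<.18)
q=P[m];h,e=np.histogram(q[:,2],20);print(h,e.round(3)[[0,-1]])
q=q[q[:,2]<.165];print(len(q),cv2.minAreaRect((q[:,:2]*1000).astype(np.float32)))
E
```

```text
top old pad place z [-0.00287409  0.00070084  0.00499566] img 175.0 [([0.4195, -0.4516, 0.0209], 0.39)]
scene old pad place z [-0.52218075 -0.2660478   0.00081156] img 190.0 [([0.5136, -0.0636, 0.1555], 0.71)]
[  5  32 172 347  99  21  16  13  16  17  13  18  14  16  16  12  16  21
  15  16] [0.152 0.18 ]
726 ((525.3383178710938, -50.84154510498047), (134.12356567382812, 105.74834442138672), 4.404703617095947)
```

Held and flat: the pad is black against the black case. Scene depth puts its centre at (.5253,-.0508) with yaw 0.077.

```bash
python3 -m crank '[[[0,0,-2.5,0,0,0,0],[0,0,-2.5,40,0,0,0],[0,0,-2.5,60,0,0,0],[0,0,-2.5,75,0,0,0],[0,0,-2.5,88,0,0,0],[0,0,-2.5,98,0,0,0],[0,0,-2.5,106,0,0,0],[0,0,-2.5,106,0,0,0]]]'; python3 go.py .528 -.0505 .053 4.797
```

```text
t: 20.58
eef_pos: [0.5284, -0.0495, 0.0599]
eef_rot: [2.313, -2.125, -0.001]
force: [0.0, -0.2, 0.0]
gripper_width: 0.0085
gripper_force: 45.1
now [ 0.5284 -0.0495  0.0599] yaw -1.486 q [-0.24  0.35 -0.35  0.87 -0.   -1.9 ] F [ 0.  -0.2  0. ] w 0.0085 t 20.57
shift [1.  0.5 6.9] turn [ 0.001  0.    -0.   ]
```

No contact on the way in. I'll lower the last few millimetres, checking the force.

```bash
python3 -m crank '[[[0,0,0,3,0,0,0],[0,0,0,5,0,0,0],[0,0,0,6,0,0,0],[0,0,0,7,0,0,0],[0,0,0,7,0,0,0]]]'; python3 go.py .528 -.0505 .053 4.797
```

```text
t: 21.2
eef_pos: [0.5286, -0.0496, 0.0533]
eef_rot: [2.313, -2.126, 0.0]
force: [0.3, -0.1, -0.4]
gripper_width: 0.0088
gripper_force: 45.1
now [ 0.5286 -0.0496  0.0533] yaw -1.486 q [-0.24  0.35 -0.36  0.86 -0.   -1.9 ] F [ 0.3 -0.1 -0.4] w 0.0088 t 21.20
shift [0.8 0.7 0.3] turn [ 0. -0. -0.]
```

```bash
python3 -m crank '[[[0,0,0,1,0,0,0],[0,0,0,2,0,0,0],[0,0,0,2,0,0,0]]]'; python3 -m crank '[[[0,0,0,1,0,0,0],[0,0,0,1,0,0,0]]]'
```

```text
t: 21.58
eef_pos: [0.5288, -0.0496, 0.0528]
eef_rot: [-2.313, 2.125, -0.002]
force: [-3.8, 0.9, 10.5]
gripper_width: 0.0091
gripper_force: 46.7
t: 21.82
eef_pos: [0.5288, -0.0496, 0.0528]
eef_rot: [-2.313, 2.125, -0.002]
force: [-7.0, 1.4, 17.9]
gripper_width: 0.0087
gripper_force: 47.8
```

```bash
python3 -m crank '[[[0,0,0,-2,0,0,0],[0.4,0,0,-2,0,0,0],[0.4,0,0,-2,0,0,0],[0.4,0,0,-2,0,0,0],[0.4,0,0,-40,0,0,0],[0.4,0,0,-80,0,0,0],[0.4,0,0,-120,0,0,0],[0.4,0,0,-120,0,0,0]]]'; python3 go.py .494 .148 .17 3.227
```

```text
t: 22.82
eef_pos: [0.531, -0.0501, 0.1736]
eef_rot: [-2.311, 2.124, -0.009]
force: [0.5, -0.8, -0.2]
gripper_width: 0.0341
gripper_force: 0.0
now [ 0.531  -0.0501  0.1736] yaw -1.486 q [-0.24  0.25 -0.18  1.13 -0.   -1.9 ] F [ 0.5 -0.8 -0.2] w 0.0341 t 22.82
shift [-200.6   20.2    3.1] turn [-0.007  0.003  1.57 ]
```

```bash
python3 -m crank '[[[1,-60,10,0,0,0,0.18],[1,-120,25,0,0,0,0.36],[1,-180,35,0,0,0,0.54],[1,-240,55,0,0,0,0.72],[1,-300,75,0,0,0,0.9],[1,-350,80,0,0,0,1.08],[1,-350,80,0,0,0,1.26],[1,-350,80,0,0,0,1.44],[1,-350,80,0,0,0,1.57],[1,-350,80,0,0,0,1.57]]]'
python3 - <<'E'
from h import *
np.set_printoptions(precision=4,suppress=True)
c=read_camera('top');P=cloud(c);Z=P[...,2];I=c['img'];D=I.max(-1)<70
cv2.imwrite('pics/t4.png',cv2.resize(I[190:300,230:380,::-1],None,fx=5,fy=5,interpolation=cv2.INTER_CUBIC))
def rect(m):return [np.round(x,1) for x in cv2.minAreaRect((P[m][:,:2]*1000).astype(np.float32))],m.sum(),np.nanmedian(Z[m]).round(4)
n=(abs(P[...,0]-.494)<.05)&(abs(P[...,1]-.148)<.05)
print('blk',rect(n&(Z>.034)&(Z<.05)),'flange',rect(n&(Z>.009)&(Z<.05)))
k=(abs(P[...,0]-.529)<.075)&(abs(P[...,1]+.05)<.06)
print('rim',rect((abs(P[...,0]-.529)<.085)&(abs(P[...,1]+.05)<.075)&(Z>.076)&(Z<.09)))
print('rib',rect(k&(Z>.06)&(Z<.075)&(abs(P[...,0]-.529)<.02)&D),'pad',rect(k&(Z>.04)&(Z<.05)&D))
m=k&(Z>.04)&(Z<.05)&D
for a,b in((.48,.515),(.545,.575)):print(np.nanmedian(Z[m&(P[...,0]>a)&(P[...,0]<b)]))
print([d for d in recognise('manifold','top')][:3])
E
python3 go.py .494 .148 .1 3.227
```

```text
t: 24.08
eef_pos: [0.4188, 0.2923, 0.1691]
eef_rot: [0.137, -3.137, 0.001]
force: [-0.8, 0.1, 0.1]
gripper_width: 0.0854
gripper_force: 0.0
blk ([array([493.9, 144.8]), array([53.2, 30.2]), np.float64(2.7)], np.int64(207), np.float64(0.0382)) flange ([array([496. , 148.7]), array([93.9, 90.9]), np.float64(88.9)], np.int64(391), np.float64(0.0351))
rim ([array([528.9, -50. ]), array([144.8, 119. ]), np.float64(4.8)], np.int64(276), np.float64(0.0819))
rib ([array([528.6, -48. ]), array([10.4, 77.8]), np.float64(5.0)], np.int64(146), np.float64(0.07)) pad ([array([531.5, -49.8]), array([135.5, 114.4]), np.float64(4.9)], np.int64(2007), np.float64(0.0446))
0.044593502717745204
0.04465837043504961
[{'centre': [0.3646, -0.3883, 0.0218], 'conf': 0.68}, {'centre': [0.4928, 0.1432, 0.0388], 'conf': 0.6}, {'centre': [0.5099, 0.3766, 0.026], 'conf': 0.56}]
now [0.4191 0.2922 0.1695] yaw -3.053 q [ 0.45  0.22 -0.23  1.12 -0.    0.36] F [-0.4 -0.9  0.3] w 0.0854 t 24.18
shift [ -62.  -150.2   69.5] turn [-0.001 -0.001  0.003]
```

View pics/t4.png

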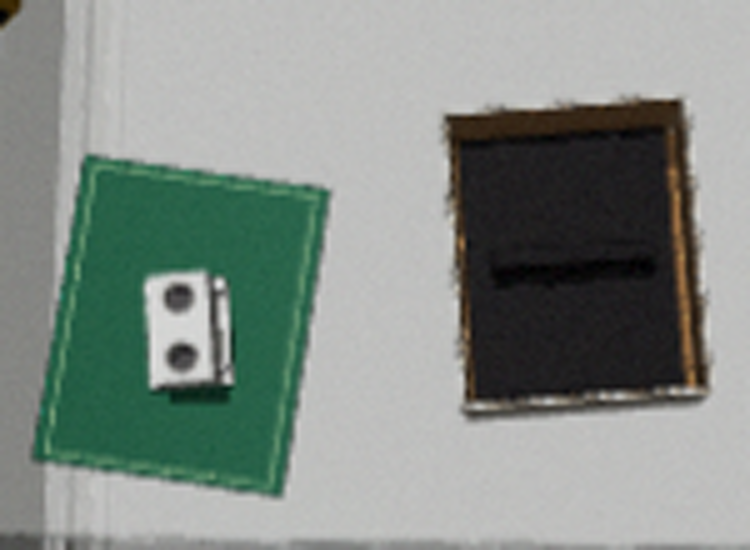

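The pad lies flat in the carton: its rib runs at crop (573,270), parallel to the carton. The block stands on the mat at crop (182,327). Now regrasping the block by its sides.

```bash
python3 -m crank '[[[0.7,-20,-50,30,0,0,0],[0.7,-41,-100,50,0,0,0],[0.7,-61.5,-153,70,0,0,0],[0.7,-61.5,-153,70,0,0,0],[0.7,-61.5,-153,70,0,0,0],[0.7,-61.5,-153,70,0,0,0]]]'; python3 go.py .494 .1447 .0175 3.227
```

```text
t: 24.92
eef_pos: [0.4935, 0.1463, 0.1007]
eef_rot: [-0.137, 3.138, 0.0]
force: [-0.2, -0.5, 0.2]
gripper_width: 0.06
gripper_force: 0.0
now [0.4935 0.1463 0.1007] yaw -3.054 q [ 0.13  0.28 -0.34  0.96  0.    0.04] F [-0.2 -0.5  0.2] w 0.0600 t 24.93
shift [-0.3 -1.6 83.2] turn [0.    0.001 0.002]
```

```bash
python3 -m crank '[[[0.7,0,-1.5,40,0,0,0],[0.7,0,-1.5,70,0,0,0],[0.7,0,-1.5,83,0,0,0],[0.7,0,-1.5,83,0,0,0],[0,0,-1.5,83,0,0,0],[0,0,-1.5,83,0,0,0],[0,0,-1.5,83,0,0,0],[0,0,-1.5,83,0,0,0],[0,0,-1.5,83,0,0,0]]]' 35; python3 go.py .494 .1447 .17 3.227
```

```text
t: 26.05
eef_pos: [0.4952, 0.1442, 0.0188]
eef_rot: [-0.134, 3.136, 0.002]
force: [-1.3, 2.5, 6.4]
gripper_width: 0.0292
gripper_force: 36.8
now [0.4952 0.1442 0.0188] yaw -3.056 q [ 0.13  0.37 -0.44  0.76  0.    0.04] F [-1.3  2.5  6.4] w 0.0292 t 26.05
shift [   0.7    0.7 -151.2] turn [ 0.001  0.003 -0.   ]
```

```bash
python3 -m crank '[[[0,0,0,-15,0,0,0],[0,0,0,-60,0,0,0],[0,0,0,-110,0,0,0],[0,0,0,-150,0,0,0],[0,0,0,-150,0,0,0]]]'; python3 go.py .5658 -.047 .168 3.227
```

```text
t: 26.68
eef_pos: [0.4962, 0.1439, 0.1715]
eef_rot: [-0.133, 3.131, 0.0]
force: [-0.2, -0.1, -1.3]
gripper_width: 0.0295
gripper_force: 35.8
now [0.4962 0.1439 0.1715] yaw -3.057 q [ 0.13  0.22 -0.23  1.12 -0.    0.04] F [-0.2 -0.1 -1.3] w 0.0295 t 26.68
shift [ -53.1 -196.1    3.9] turn [-0.     0.007 -0.   ]
```

```bash
python3 -m crank '[[[0,-13,-50,0,0,0,0],[0,-26,-100,0,0,0,0],[0,-40,-150,0,0,0,0],[0,-50,-185,0,0,0,0],[0,-53,-196,0,0,0,0],[0,-53,-196,0,0,0,0],[0,-53,-196,0,0,0,0],[0,-53,-196,0,0,0,0]]]'; python3 go.py .5658 -.047 .06 3.227
python3 - <<'E'
from h import *
c=read_camera('scene');P=cloud(c);Z=P[...,2]
m=(abs(P[...,0]-.565)<.06)&(abs(P[...,1]+.05)<.05)&(Z>.145)&(Z<.21)&(c['img'].min(-1)>110)
q=P[m];print(len(q),np.nanpercentile(q,[1,50,99],axis=0).round(4))
print([(d['centre'],d['conf']) for d in recognise('manifold','scene')])
E
```

```text
t: 27.68
eef_pos: [0.5629, -0.0458, 0.1673]
eef_rot: [0.136, -3.138, -0.0]
force: [-0.1, 0.0, -1.6]
gripper_width: 0.0294
gripper_force: 35.8
now [ 0.5629 -0.0458  0.1673] yaw -3.055 q [-0.22  0.32 -0.1   1.15  0.   -0.31] F [-0.1  0.  -1.6] w 0.0294 t 27.68
shift [ -2.8  -1.5 107.3] turn [ 0.    -0.     0.002]
310 [[ 0.5325 -0.0759  0.1523]
 [ 0.5389 -0.0512  0.1751]
 [ 0.5881 -0.0305  0.203 ]]
[([0.5365, -0.0497, 0.1736], 0.51)]
```

```bash
python3 -m crank '[[[0,-2.5,-1.5,0,0,0,0],[0,-2.5,-1.5,40,0,0,0],[0,-2.5,-1.5,65,0,0,0],[0,-2.5,-1.5,82,0,0,0],[0,-2.5,-1.5,95,0,0,0],[0,-2.5,-1.5,101,0,0,0],[0,-2.5,-1.5,103,0,0,0],[0,-2.5,-1.5,103,0,0,0]]]'; python3 go.py .5658 -.047 .0588 3.227
```

```text
t: 28.78
eef_pos: [0.5664, -0.0484, 0.0648]
eef_rot: [-0.134, 3.138, -0.001]
force: [-0.6, -0.9, -2.8]
gripper_width: 0.0293
gripper_force: 35.8
now [ 0.5664 -0.0484  0.0648] yaw -3.056 q [-0.23  0.4  -0.25  0.92 -0.   -0.31] F [-0.6 -0.9 -2.8] w 0.0293 t 28.77
shift [0.5 1.5 6. ] turn [-0.     0.001 -0.   ]
```

```bash
python3 -m crank '[[[0,0,1,2,0,0,0],[0,0,1,4,0,0,0],[0,0,1,5,0,0,0],[0,0,1,6,0,0,0],[0,0,1,6,0,0,0]]]'; python3 -m crank '[[[0,0,0,1,0,0,0],[0,0,0,1,0,0,0]]]'
```

```text
t: 29.4
eef_pos: [0.5659, -0.0473, 0.0588]
eef_rot: [-0.134, 3.139, -0.0]
force: [-1.5, 0.6, 2.9]
gripper_width: 0.0292
gripper_force: 36.4
t: 29.65
eef_pos: [0.5659, -0.0474, 0.0588]
eef_rot: [-0.134, 3.138, -0.001]
force: [-4.7, 0.4, 11.6]
gripper_width: 0.0292
gripper_force: 37.4
```

Seated, with contact at TCP z 0.0588. Release, lift and check.

```bash
python3 -m crank '[[[0,0,0,-1,0,0,0],[0.6,0,0,-1,0,0,0],[0.6,0,0,-1,0,0,0],[0.6,0,0,-1,0,0,0],[0.6,0,0,-40,0,0,0],[0.6,0,0,-80,0,0,0],[0.6,0,0,-120,0,0,0],[0.6,40,60,-120,0,0,0],[0.6,80,120,-120,0,0,0],[0.6,140,180,-120,0,0,0]]]'; python3 -m crank '[[[0.6,0,60,0,0,0,0],[0.6,0,120,0,0,0,0],[0.6,0,120,0,0,0,0]]]'
python3 - <<'E'
from h import *
c=read_camera('top');P=cloud(c);Z=P[...,2];I=c['img'];D=I.max(-1)<70
cv2.imwrite('pics/t5.png',cv2.resize(I[190:290,290:400,::-1],None,fx=5,fy=5,interpolation=cv2.INTER_CUBIC))
def rect(m):return [np.round(x,1) for x in cv2.minAreaRect((P[m][:,:2]*1000).astype(np.float32))],m.sum(),np.nanmedian(Z[m]).round(4)
k=(abs(P[...,0]-.529)<.064)&(abs(P[...,1]+.05)<.05)
print('blk',rect(k&(Z>.073)&(I.min(-1)>90)))
print('rib',rect(k&(Z>.06)&(Z<.075)&(abs(P[...,0]-.529)<.015)&D),'pad z',np.nanmedian(Z[k&(P[...,0]<.515)&(Z<.06)]))
E
```

```text
t: 30.9
eef_pos: [0.4409, 0.0936, 0.1773]
eef_rot: [-0.133, 3.138, 0.0]
force: [0.3, 0.1, -0.1]
gripper_width: 0.0512
gripper_force: 0.0
t: 31.28
eef_pos: [0.4306, 0.2156, 0.1774]
eef_rot: [-0.144, 3.138, 0.001]
force: [-0.3, 0.3, -0.5]
gripper_width: 0.0513
gripper_force: 0.0
blk ([array([564.8, -48.1]), array([54.2, 29.9]), np.float64(4.9)], np.int64(225), np.float64(0.0786))
rib ([array([530.8, -47.8]), array([14.9, 78.1]), np.float64(4.7)], np.int64(161), np.float64(0.0699)) pad z 0.04458238997994268
```

View pics/t5.png

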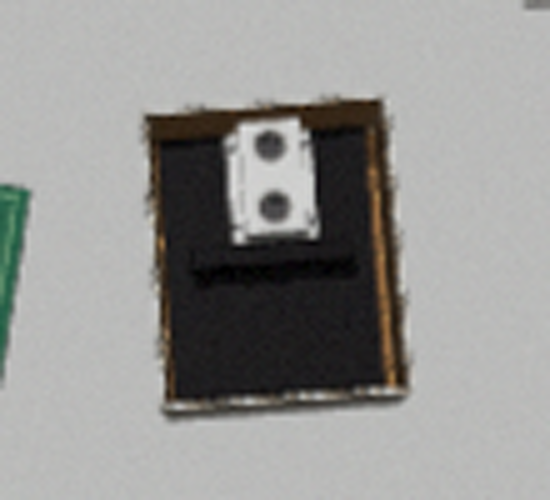

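The block stands upright on the pad at crop (272,180), beside the rib and square to the carton. Its centre (.5648,-.0481) is within 3 mm of packed_b, and its top at 78.6 mm matches a seated block.

```bash
python3 -c "
from bench import job_done; print(job_done())"
```

```text
the job is handed in; nothing more can be done
None
```

The job is done and handed in at about 31 s of robot time: the last picture shows the pad flat in the carton and the block upright on it beside the rib, within about 3 mm of straight over packed_b; the hand-in returned no verdict.

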